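# Finish the disc-spring stack on the arbor

### The arm

A 6-joint arm with a two-finger parallel gripper is mounted at the origin on a cart in front of the work surface, level with it; the furniture and walls round the work are solid. World frame = base frame: x ahead of the robot, y to its left, z up, the work surface at z = 0. Lengths are in mm, angles in rad, forces in N, time in s.
With the tool pointing down it reaches from about 350 to 775 mm from the base axis. Payload 7.3 kg.
Tool frame: the origin (TCP) lies between the finger pads; the fingertips stand 25 mm ahead of it and the grasp point (between the pads) lies 6 mm ahead of it; z points along the fingers, y is the direction in which the jaws open and shut (so a half turn about z gives the same grasp; the last joint's range is limited). The gripper opens to 92 mm and grips with 3 to 60 N. Pads are 19 mm wide; open, the fingers measure 130 mm over their backs; the gripper's body (75 mm by 190 mm) begins 47 mm behind the grasp point.
Start: joints at [1.166, 0.342, 1.524, -0, 1.275, -0.146], TCP at [134.342, 507.538, 251.741] pointing down, gripper open.
Joint ranges: [-2.53, 2.53], [-0.77, 2.02], [0.04, 2.7], [-1, 4.14], [0.28, 2.66], [-3.11, 3.11]. Speed limits (rad/s): [2.57, 2.57, 3.14, 3.14, 3.14, 3.14].

### API

Orientations are given as [roll, pitch, yaw] about the fixed x, y, z axes, in that order (R = Rz(yaw) Ry(pitch) Rx(roll)).
In Python, from plant import get_obs, capture, calibration, close_job gives the robot as it stands. The module is installed in compiled form; this text tells all that it offers.
- The arm moves only by the shell command python3 -m jog 'ROWS'. ROWS is JSON, one flat list of numbers, 5 for each row, row after row: the closure, from 0 (fully open) to 1 (shut), then the shift along the tool's x, y, z in mm, then the turn about the tool's z in degrees. In form: [fingers, tx, ty, tz, yaw, fingers, tx, ty, tz, yaw, ...]. A call has 1 to 5 rows; each row shifts and turns the pose as measured when the row begins, along the tool's axes as they then stand; what a row does not reach is not made up. A row lasts 1/10 s, in which the tool goes at most 50 mm and 8.59 degrees, less where a joint would pass 70% of its speed; a pose out of reach is approached as far as the arm can. A call is refused whole if a number of a shift passes 50 or a number of a turn 8.59, either way. A call with a gripper value outside its range is refused whole. The fingers move at their own pace and stop on an object; the grip force is fixed at half the most. Time passes only in rows, so rows that do not move let the fingers close. It gives the time, the measured TCP pose, the force and the opening at its end, in the units of the state.
- get_obs(): the state, without advancing time (a new reading comes with each control period).
- capture(name): name is "side" or "top" or "wrist"; returns (picture, depth): 480x640x3 uint8, red, green, blue; 480x640 float32, mm along the optical axis (not along the pixel's ray), 0 where there is no reading.
- calibration(name): a dict with "fovy" (degrees; the focal length in pixels is half the picture's height over the tangent of half this angle, whatever the lens; pixels are square), "cx", "cy" (the principal point, pixels), "R" (3x3) and "t" (3): a world point X has camera coordinates R X + t. Camera axes: x right, y down, z forward; pixel columns grow to the right and rows downward; lengths in mm; the calibration is good to about 2 mm. A picture is of the moment at which its call begins: read the wrist's pose just before it. calibration takes no time and is no camera call; for the wrist camera it gives the pose at the moment of the call.
- close_job(): hands the job in, once; it reports no verdict.
The state is a dict: "time": time; "joint_positions": joint angles; "dq": joint speeds; "tau": joint torques, N m; "tool_pos": TCP position; "tcp_rot": TCP orientation; "contact_force": force on the tool from outside, world axes, zero at the start; "moment": the same for the moment, N m; "grip_width": finger opening in mm.
Only numpy, scipy, OpenCV 4.12 (cv2) and the standard library are available. Lean on these libraries where they do the work, as an engineer would, in place of code of your own. Each camera call takes 0.05 s, during which the arm holds its last target.

### The job

Finish the stack of conical spring washers on the upright arbor so that their faces alternate: the first washer already sits there narrow end up, so put on the loose washer that lies wide end up, then on top of it the one that lies narrow end up, each kept the way up it lies. Leave the flat ring of the same diameter where it is.

Things in the scene. Friction and masses are not known exactly. Their poses are not given: they have to be found in the camera images.
- arbor: Fixed stand: grey round foot 90 mm across, upright dark post 20 mm in diameter. Origin: centre of the foot's underside on the surface; z up along the post. The first washer (60 mm, like the loose ones, fixed) sits on the foot from 15 to 33 mm up. Post full to 76 mm, tapering to an 8 mm nose at 90 mm. Centres of the added washers end 42 and 60 mm above the origin.
- wide_up_center (a point): Centre (half-way up, on the axis) of the steel conical washer lying WIDE end up, like a small dish. 60 mm outside, 18 mm high, bore 28 mm (4 mm free round the post), about 0.13 kg; z up. Its vertical rim, to be gripped, is the upper part, 8 to 18 mm above the underside; below, the outside narrows to 38 mm. Goes on first, narrow end on narrow end.
- narrow_up_center (a point): Centre (half-way up, on the axis) of the steel conical washer lying NARROW end up, like a low cone with a hole. Same size: 60 mm outside, 18 mm high, bore 28 mm, about 0.13 kg; z up. Its vertical rim, to be gripped, is the lower part, 0 to 10 mm above the underside; above, the outside narrows to 38 mm. Goes on second, rim on rim.
- flat_ring_center (a point): Centre (half-way up) of a loose flat steel ring, 60 mm outside, 28 mm bore, 10 mm high, flat faces, straight sides. Not part of the stack; stays where it lies. A dark toothed gear, 60 mm across and 16 mm high, also lies near the work and is not used.
Things that resemble listed ones, but are neither listed nor needed, are in the scene too. Leave any purple, red or turquoise look-alike of the part that bears wide_up_center alone.

How it is judged (in metres and radians):
On the way:
1. the wide-end-up washer sits on the arbor on top of the first washer (horizontal distance between wide_up_center and arbor below 0.01 m and z of wide_up_center in the frame of arbor between 0.038 and 0.046 m and angle between wide_up_center's own z axis and vertical below 0.175 rad), for 0.2 s.
At the end, for the whole second after the job is handed in: Both loose conical washers are on the arbor, the way up they started: the wide-end-up one with its centre 42 mm above the arbor's origin, the narrow-end-up one on top of it at 60 mm (each within 4 mm), within 10 mm of the post's axis and level within 10 degrees (all of step 1 and horizontal distance between narrow_up_center and arbor below 0.01 m and z of narrow_up_center in the frame of arbor between 0.056 and 0.064 m and angle between narrow_up_center's own z axis and vertical below 0.175 rad); the robot touches nothing.
It fails at once if the flat ring is moved more than 40 mm from where it lay (distance of flat_ring_center from where it was at the start of the episode above 0.04 m).
It also fails if it takes over 59 s, if anything falls off the work surface, if the arm or the gripper's body presses on something with over 40 N, if the wrist force passes 120 N, or if a joint passes its speed limit or range.

## Working session

There is one attempt and no reset: what is moved stays moved. The work goes in short steps, Python scripts to look and compute and a shell command to move; the robot and the scene stay as the last step left them, time stands still between calls to the robot, and variables do not carry over. Pictures are saved under pics/ and viewed, and the job is handed in when it is done.

```bash
mkdir -p pics
cat > h.py <<'E'
import numpy as np, cv2
from plant import get_obs, capture, calibration
def snap(n,f):
    c=calibration(n); p,d=capture(n); cv2.imwrite('pics/'+f+'.png',p[:,:,::-1]); np.savez('pics/'+f+'.npz',p=p,d=d,**{k:np.array(c[k]) for k in c}); return p,d,c
def world(c,u,v,z=None,depth=None):
    f=240/np.tan(np.radians(float(c['fovy']))/2)
    R=np.array(c['R']);t=np.array(c['t'])
    r=np.array([(u-float(c['cx']))/f,(v-float(c['cy']))/f,1.])
    o=-R.T@t; w=R.T@r
    s=depth if depth is not None else (z-o[2])/w[2]
    return o+s*w
E
python3 - <<'E'
from h import *
print(get_obs())
for n in('top','side'):
    p,d,c=snap(n,n+'0'); print(n,c)
E
```

```text
{'time': 0.0, 'joint_positions': array([ 1.16599635e+00,  3.42708080e-01,  1.52502709e+00,  1.63097601e-05,
        1.27543618e+00, -1.45974157e-01]), 'dq': array([-0.00061391,  0.0008771 , -0.00015219, -0.00146166,  0.00046448,
       -0.00106254]), 'tau': array([ 6.70434438e-04, -4.31253290e+01, -2.44218296e+01,  7.17838830e-02,
        5.60220599e-02, -1.10181243e-04]), 'tool_pos': array([134.17933996, 507.16605884, 251.04904003]), 'tcp_rot': array([-3.14003302e+00, -2.45060067e-04,  2.88276188e+00]), 'contact_force': array([ 0.16006277, -0.59416898, -0.37306963]), 'moment': array([-0.06420216, -0.00927525,  0.02730473]), 'grip_width': 91.57747525722041}
top {'fovy': 44.898303274199684, 'cx': 330.32757219274527, 'cy': 244.92999950728634, 'R': array([[-0.00300196, -0.99993511,  0.01098918],
       [-0.99473054,  0.00185979, -0.10250701],
       [ 0.10247992, -0.01123899, -0.99467158]]), 't': array([ -21.00203706,  539.35075632, 1153.11940178])}
side {'fovy': 47.79737837594628, 'cx': 315.7883718297811, 'cy': 233.2702816239796, 'R': array([[-0.64720382,  0.76199453,  0.02217092],
       [ 0.35989987,  0.33106246, -0.87227847],
       [-0.67201139, -0.55656265, -0.48850662]]), 't': array([ 335.57966387, -151.55075389, 1437.34843298])}
```

View pics/top0.png

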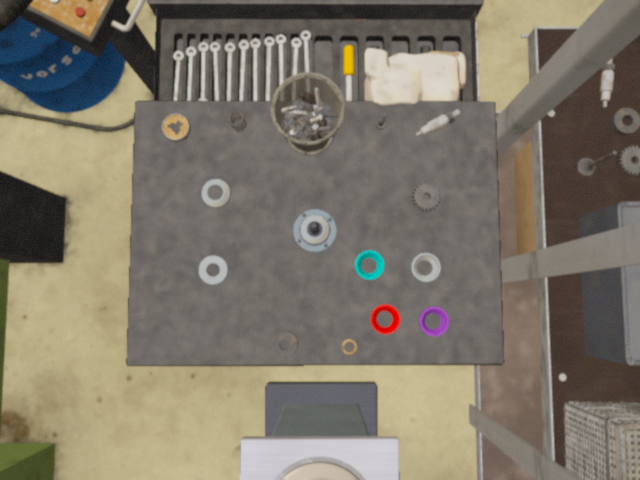

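View pics/side0.png

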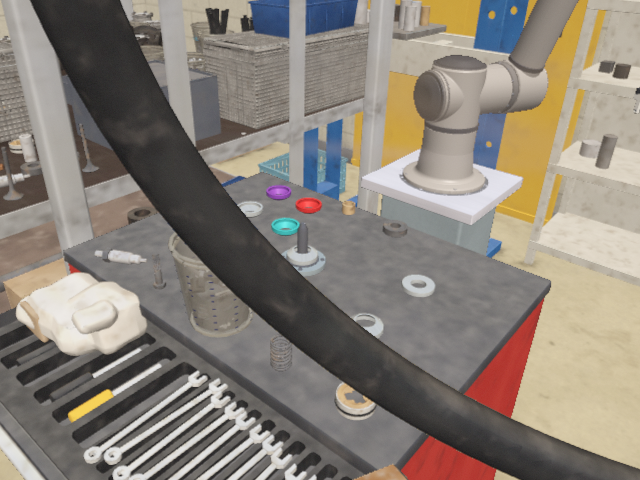

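Run:
```python
import cv2,numpy as np
p=cv2.imread('pics/top0.png'); s=cv2.imread('pics/side0.png')
z=lambda i,u,v:cv2.resize(i[v-33:v+33,u-33:u+33],(260,260),interpolation=cv2.INTER_CUBIC)
cv2.imwrite('pics/z0.png',np.vstack([np.hstack([z(p,216,193),z(p,213,270),z(p,426,267)]),np.hstack([z(s,367,325),z(s,418,286),z(s,250,210)])]))
d=np.load('pics/top0.npz')['d']
for u,v in((216,193),(213,270),(426,267),(315,230)): print(d[v,u-20:u+21:2].round())
```

```text
[1218. 1217. 1222. 1208. 1205. 1200. 1218. 1216. 1217. 1217. 1221. 1217.
 1214. 1220. 1201. 1201. 1205. 1209. 1217. 1216. 1220.]
[1202. 1202. 1199. 1192. 1193. 1189. 1189. 1206. 1200. 1201. 1203. 1199.
 1201. 1205. 1188. 1192. 1193. 1195. 1205. 1200. 1200.]
[1205. 1206. 1203. 1185. 1198. 1209. 1206. 1208. 1212. 1209. 1204. 1207.
 1210. 1208. 1202. 1201. 1191. 1186. 1210. 1214. 1210.]
[1202. 1203. 1197. 1180. 1185. 1176. 1198. 1200. 1143. 1132. 1135. 1149.
 1181. 1198. 1179. 1182. 1182. 1191. 1200. 1195. 1196.]
```

View pics/z0.png

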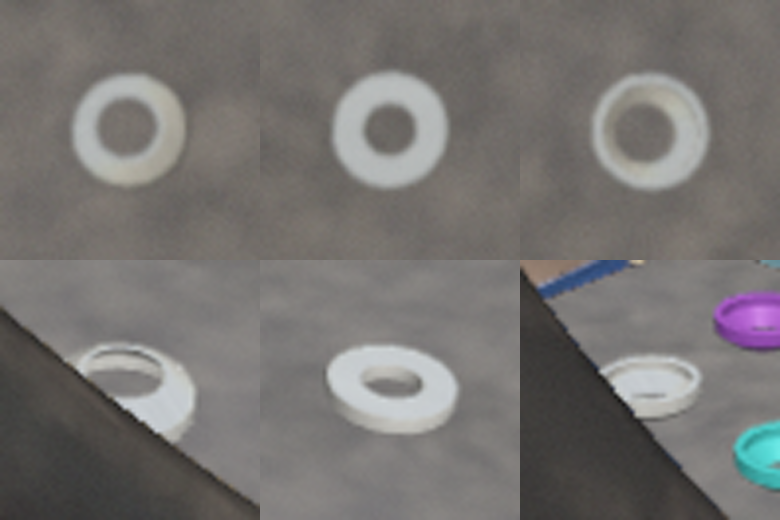

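```bash
python3 - <<'E'
from h import *
import plant
D=np.load('pics/top0.npz');p=D['p'];d=D['d']
hsv=cv2.cvtColor(p,cv2.COLOR_RGB2HSV)
g=cv2.cvtColor(p,cv2.COLOR_RGB2GRAY)
for n,u,v,z in(('narrow',216,193,10),('flat',213,270,10),('wide',426,267,18),('gear',426,197,16),('arbor',315,230,33)):
    m=np.zeros_like(g); R=26 if n!='arbor' else 30
    w=g[v-R:v+R,u-R:u+R]; m[v-R:v+R,u-R:u+R]=(w>145)*255
    cs,_=cv2.findContours(m,cv2.RETR_EXTERNAL,cv2.CHAIN_APPROX_NONE)
    if not cs: continue
    c=max(cs,key=cv2.contourArea)
    if len(c)<6: continue
    e=cv2.fitEllipse(c); q=world(D,*e[0],z=z); a=world(D,e[0][0]+e[1][0]/2,e[0][1],z=z)
    print(n,np.round(e[0],1),np.round(e[1],1),q.round(1),'diam',2*np.linalg.norm(a-q).round(1))
q=np.argwhere(d[215:245,300:332]<1160)+[215,300]
print('post', q.mean(0)); 
for i,j in q[::6]: print(i,j,world(D,j,i,depth=d[i,j]).round())
print('red..', [world(D,u,v,z=18).round() for u,v in((370,265),(385,320),(433,321),(426,197),(308,110))])
E
python3 -c "
import cv2;p=cv2.imread('pics/top0.png');s=cv2.imread('pics/side0.png');import numpy as np
cv2.imwrite('pics/z1.png',np.hstack([cv2.resize(p[195:265,280:350],(390,390)),cv2.resize(s[215:285,265:335],(390,390))]))"
```

```text
narrow [215.1 192.4] [26.5 27.7] [651.3 216.7  10. ] diam 55.0
flat [212.5 269.5] [27.8 28.6] [491.  219.3  10. ] diam 57.0
wide [425.6 267. ] [27.9 28.9] [ 494.7 -217.3   18. ] diam 57.2
arbor [311.9 226.5] [31.6 36.5] [576.5  15.   33. ] diam 64.2
post [226.27368421 314.32631579]
221 312 [582.  14.  75.]
222 312 [578.  14.  84.]
223 310 [577.  18.  80.]
223 316 [576.   6.  86.]
224 312 [574.  14.  91.]
224 318 [575.   2.  82.]
225 315 [572.   8.  89.]
226 311 [570.  16.  86.]
226 317 [571.   4.  84.]
227 313 [568.  12.  88.]
227 319 [571.   0.  67.]
228 315 [567.   8.  84.]
229 311 [566.  16.  75.]
229 317 [566.   4.  75.]
230 315 [564.   8.  76.]
231 314 [563.  10.  63.]
red.. [array([ 499., -103.,   18.]), array([ 387., -133.,   18.]), array([ 385., -230.,   18.]), array([ 640., -221.,   18.]), array([825.,  24.,  18.])]
```

View pics/z1.png

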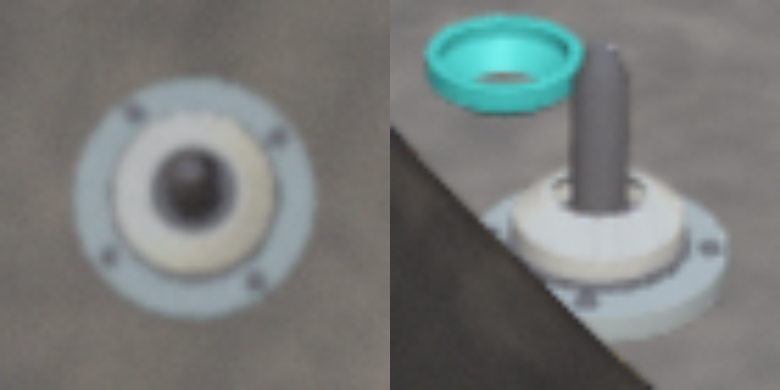

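Top view: the narrow-up washer is at (215,192), the flat ring at (212,270), the wide-up washer at (426,267) and the arbor at (315,230). First I square the yaw, then go above the arbor.

```bash
python3 -m jog '[0,-38,-26,0,-7.4, 0,-38,-26,0,-7.4, 0,-42,-21,0,0, 0,-42,-21,0,0, 0,-42,-21,0,0]'; python3 -m jog '[0,-30,-38,0,0, 0,-30,-38,0,0, 0,-30,-38,0,0, 0,-30,-38,0,0, 0,-30,-38,0,0]'
```

```text
time: 0.6
tool_pos: [324.8, 378.1, 249.2]
tcp_rot: [-3.139, -0.004, -3.123]
contact_force: [0.9, 1.1, 0.3]
grip_width: 92.1
time: 1.1
tool_pos: [483.6, 184.7, 247.2]
tcp_rot: [-3.139, -0.006, -3.122]
contact_force: [-0.0, 1.5, -0.2]
grip_width: 92.0
```

```bash
python3 -m jog '[0,-22,-44,0,0, 0,-22,-44,0,0, 0,-22,-44,0,0, 0,-10,-22,0,0, 0,0,0,0,0]'
python3 - <<'E'
from h import *
p,d,c=snap('wrist','w1'); print(c,get_obs()['tool_pos'])
E
```

```text
time: 1.6
tool_pos: [565.3, 23.0, 244.4]
tcp_rot: [-3.138, -0.009, -3.129]
contact_force: [-0.3, 0.9, 0.0]
grip_width: 92.0
{'fovy': 59.75273562785611, 'cx': 321.0463710941377, 'cy': 239.3083406376979, 'R': array([[-1.24471560e-02,  9.99917458e-01, -3.18508419e-03],
       [ 9.70782953e-01,  1.28477416e-02,  2.39615094e-01],
       [ 2.39636237e-01, -1.09498978e-04, -9.70862741e-01]]), 't': array([ -14.28075116, -576.61633841,  246.58690907])} [564.6497252   24.35739298 244.31015702]
```

View pics/w1.png

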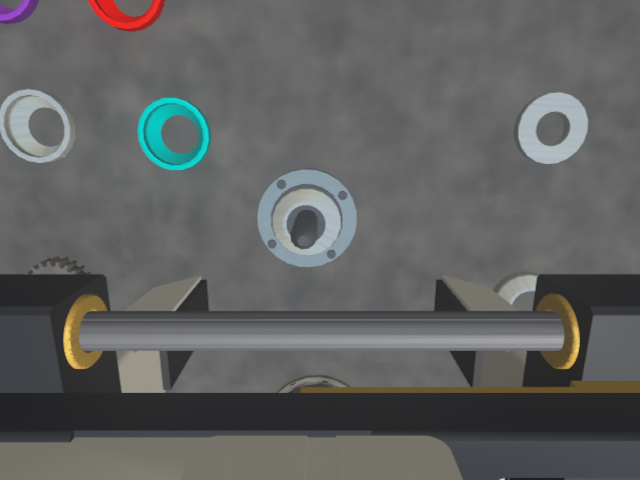

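```bash
cat >> h.py <<'E'
def ell(D,u,v,R,z,th=125,sel=None):
    p=np.array(D['p']); g=cv2.cvtColor(p,cv2.COLOR_RGB2GRAY)
    m=np.zeros_like(g); y0,x0=max(v-R,0),max(u-R,0)
    w=g[y0:v+R,x0:u+R]; m[y0:v+R,x0:u+R]=(w>th)*255
    cs,_=cv2.findContours(m,cv2.RETR_EXTERNAL,cv2.CHAIN_APPROX_NONE)
    c=max(cs,key=cv2.contourArea); pts=np.array([world(D,*q[0],z=z)[:2] for q in c])
    (cx,cy),r=cv2.minEnclosingCircle(pts.astype(np.float32))
    A=np.c_[2*pts,np.ones(len(pts))]; s=np.linalg.lstsq(A,(pts**2).sum(1),rcond=None)[0]
    print((u,v,z),'enc',round(cx,1),round(cy,1),round(2*r,1),'lsq',s[:2].round(1),'d',2*np.sqrt(s[2]+s[0]**2+s[1]**2).round(1))
E
python3 - <<'E'
from h import *
D=np.load('pics/w1.npz'); T=np.load('pics/top0.npz')
for z in (15,12): ell(D,307,218,56,z)
ell(T,315,230,26,15)
ell(D,174,134,42,18,100); ell(T,370,265,20,18,115)
ell(D,38,126,42,18,125); ell(D,552,128,42,10,125)
print(world(D,303,241,z=89),world(T,314.5,225,z=89))
E
```

```text
(307, 218, 15) enc 572.0 8.7 88.4 lsq [571.9   8.8] d 87.0
(307, 218, 12) enc 572.6 8.6 89.2 lsq [572.5   8.6] d 87.8
(315, 230, 15) enc 571.9 10.7 90.7 lsq [572.3  10.7] d 87.8
(174, 134, 18) enc 500.7 -103.5 100.8 lsq [ 501.6 -102.8] d 78.2
(370, 265, 18) enc 497.6 -104.6 105.7 lsq [ 501.3 -105.3] d 76.6
(38, 126, 18) enc 495.9 -216.7 63.1 lsq [ 496.  -217.6] d 59.4
(552, 128, 10) enc 491.7 217.0 59.4 lsq [491.6 217. ] d 58.2
[573.12674044   8.84680591  89.        ] [571.79115687   8.86218396  89.        ]
```

```bash
python3 -m jog '[0,5,-46,-0,0.7, 0,5,-46,16,0, 0,5,-46,16,0, 0,5,-46,16,0, 0,5,-46,16,0]';python3 -m jog '[0,0,-11,20,0, 0,0,0,5,0]'
python3 - <<'E'
from h import *
p,d,c=snap('wrist','w2'); print(get_obs()['tool_pos'])
E
```

```text
time: 2.15
tool_pos: [541.1, -199.2, 180.9]
tcp_rot: [3.141, -0.005, -3.124]
contact_force: [0.4, -0.2, 0.6]
grip_width: 91.9
time: 2.35
tool_pos: [539.4, -212.6, 153.5]
tcp_rot: [3.14, -0.008, -3.128]
contact_force: [-0.7, 0.9, 0.1]
grip_width: 92.1
[ 539.70803447 -211.90357657  153.79626597]
```

View pics/w2.png

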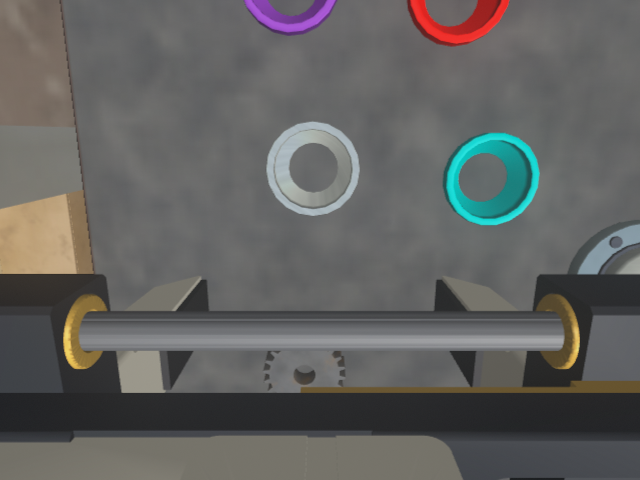

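Run:
```python
from h import *
D=np.load('pics/w2.npz')
ell(D,313,168,52,18,125);ell(D,313,168,52,18,145); print(get_obs()['tool_pos'])
```

```text
(313, 168, 18) enc 495.4 -219.3 59.8 lsq [ 495.3 -219.3] d 58.8
(313, 168, 18) enc 495.3 -219.3 59.3 lsq [ 495.4 -219.3] d 58.4
[ 539.70803447 -211.90357657  153.79626597]
```

```bash
python3 -m jog '[0,22,-4,25,0, 0,22,-3,25,0, 0,0,0,25,0, 0,0,0,5,0, 0,0,0,0,0]'
```

```text
time: 2.9
tool_pos: [498.4, -211.0, 77.4]
tcp_rot: [-3.141, -0.001, -3.116]
contact_force: [-0.5, -0.1, 0.4]
grip_width: 91.8
```

```bash
python3 -m jog '[0,3,-7,10,1.4, 0,0,-1,10,0, 0,0,0,10,0, 0,0,0,8,0, 0,0,0,0,0]'
```

```text
time: 3.4
tool_pos: [498.8, -219.2, 40.1]
tcp_rot: [-3.138, 0.005, -3.14]
contact_force: [0.8, 0.9, -0.7]
grip_width: 92.1
```

```bash
python3 -m jog '[0,4,0,6,0, 0,0,0,6,0, 0,0,0,0,0]'
```

```text
time: 3.7
tool_pos: [494.5, -219.4, 27.0]
tcp_rot: [-3.138, 0.005, -3.14]
contact_force: [0.5, -0.3, -0.1]
grip_width: 91.7
```

```bash
python3 -m jog '[1,0,0,0,0, 1,0,0,0,0, 1,0,0,0,0, 1,0,0,0,0, 1,0,0,0,0]'
python3 - <<'E'
from h import *
p,d,c=snap('wrist','w3'); print(get_obs()['tool_pos'])
E
```

```text
time: 4.2
tool_pos: [495.0, -219.7, 27.6]
tcp_rot: [-3.137, 0.006, -3.14]
contact_force: [-0.5, 0.8, -1.4]
grip_width: 59.6
[ 494.94304582 -219.69087386   27.54573218]
```

View pics/w3.png

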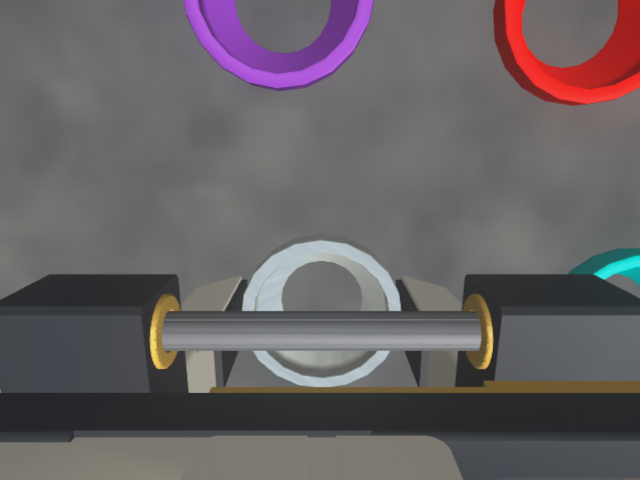

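```bash
python3 -m jog '[1,0,0,-25,0, 1,0,0,-35,0, 1,0,0,-35,0, 1,0,0,0,0, 1,0,0,0,0]'
python3 - <<'E'
from h import *
D=np.load('pics/w3.npz'); print(world(D,321,239.5,z=18),world(D,321,387,z=18))
p,d,c=snap('wrist','w4'); o=get_obs();print(o['tool_pos'],o['grip_width'],np.degrees(o['tcp_rot']))
# rim top pixel column profile
g=cv2.cvtColor(p,cv2.COLOR_RGB2GRAY); print(g[228:252,321], g[378:394,321])
E
```

```text
time: 4.75
tool_pos: [493.2, -218.6, 124.2]
tcp_rot: [-3.139, 0.002, -3.14]
contact_force: [0.2, -0.3, -1.8]
grip_width: 59.4
[ 465.44126302 -220.69843751   18.        ] [ 524.41784251 -220.60310461   18.        ]
[ 493.50691935 -218.71894195  124.22660002] 59.2565410439811 [-1.79857833e+02  1.66275942e-01 -1.79914689e+02]
[109 109 109 108 109 107  99 100 102 102 103 112 148 190 189 188 188 189
 189 189 190 191 191 191] [175 189 189 188 188 189 191 193 183 114  94  95  93  94  88  50]
```

View pics/w4.png

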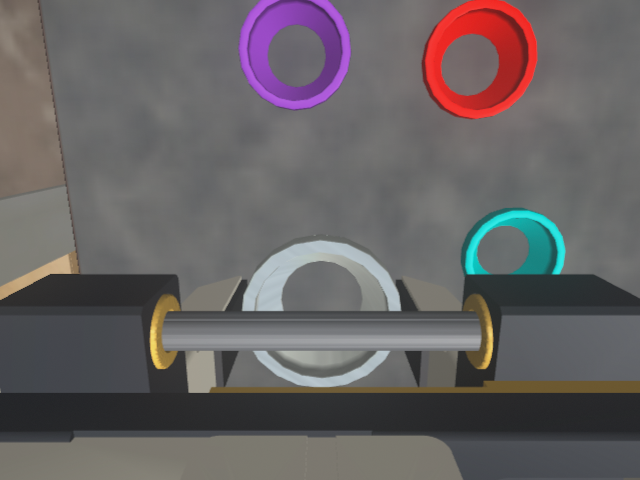

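```bash
python3 -m jog '[1,-14,40,-8,0, 1,-14,40,-7,0, 1,-14,40,0,0, 1,-14,40,0,0, 1,-14,40,0,0]';  python3 -m jog '[1,-5,20,0,0, 1,0,0,0,0]'
python3 - <<'E'
from h import *
p,d,c=snap('wrist','w5'); o=get_obs();print(o['tool_pos'],o['grip_width'],o['tcp_rot'])
E
```

```text
time: 5.3
tool_pos: [562.3, -17.4, 132.6]
tcp_rot: [-3.141, -0.007, 3.132]
contact_force: [0.5, -0.5, -1.1]
grip_width: 59.5
time: 5.5
tool_pos: [567.3, 8.7, 129.2]
tcp_rot: [3.141, -0.011, 3.138]
contact_force: [-0.4, -0.2, -1.1]
grip_width: 59.6
[566.83854164   7.6286937  128.9682571 ] 59.41182384295306 [ 3.1409101  -0.01207568  3.13750026]
```

View pics/w5.png

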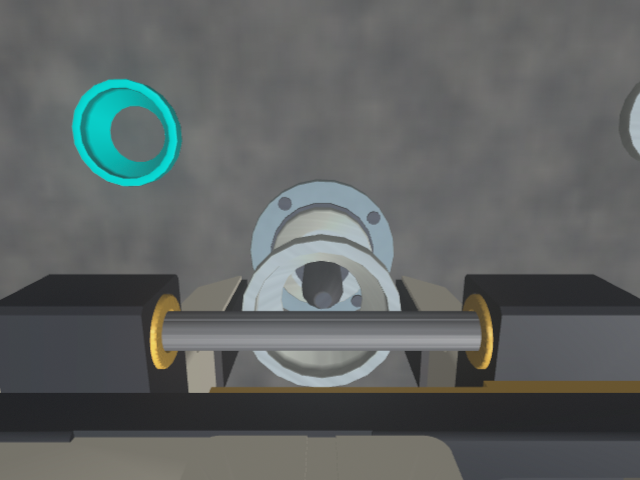

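```bash
python3 - <<'E'
from h import *
D=np.load('pics/w5.npz'); print(world(D,322,180.5,z=15),world(D,322.5,299,z=89),world(D,251,245,z=15),world(D,393.5,245,z=15),world(D,321.5,239.5,z=119.5),world(D,321.5,387,z=119.5))
E
python3 -m jog '[1,-5,0,0,0, 1,0,0,0,0]'; python3 -c "
from h import *
o=get_obs();print(o['tool_pos'])"
```

```text
[527.53452678   8.66875578  15.        ] [572.36775983   8.50414358  89.        ] [566.64865656 -34.86982775  15.        ] [566.96690337  52.31630334  15.        ] [537.7726637    8.09420167 119.5       ] [596.3255742    7.91560258 119.5       ]
time: 5.75
tool_pos: [571.3, 6.0, 127.4]
tcp_rot: [3.141, -0.015, 3.136]
contact_force: [-0.3, 0.1, -1.6]
grip_width: 59.2
[571.26701602   6.00270766 127.35667722]
```

```bash
python3 -m jog '[1,-1,2.5,0,0, 1,0,0,10,0, 1,0,0,0,0]'
```

```text
time: 6.05
tool_pos: [571.8, 5.9, 116.1]
tcp_rot: [3.141, -0.016, 3.132]
contact_force: [-0.5, 0.3, -1.8]
grip_width: 59.1
```

```bash
python3 -m jog '[1,0,2.5,0,0, 1,0,0,0,0]';python3 - <<'E'
from h import *
p,d,c=snap('wrist','w6'); o=get_obs();print(o['tool_pos'],o['grip_width'],o['tcp_rot'])
cv2.imwrite('pics/w6z.png',cv2.resize(p[150:400,220:430,::-1],None,fx=2.3,fy=2.3))
E
```

```text
time: 6.25
tool_pos: [571.5, 7.9, 115.7]
tcp_rot: [3.141, -0.016, 3.131]
contact_force: [-0.0, 0.4, -1.0]
grip_width: 59.3
[571.6652344    7.76958676 115.85785401] 59.605856237224174 [ 3.14156174 -0.01613287  3.13134903]
```

View pics/w6z.png

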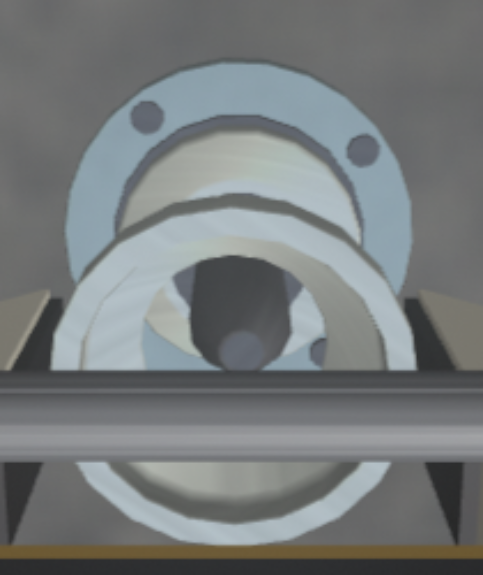

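```bash
python3 -m jog '[1,-0.5,1,12,0, 1,0,0,10,0, 1,0,0,0,0]'
```

```text
time: 6.6
tool_pos: [571.9, 9.0, 92.3]
tcp_rot: [-3.142, -0.015, 3.132]
contact_force: [0.1, -0.5, -1.2]
grip_width: 59.4
```

```bash
python3 -m jog '[1,0,0,10,0, 1,0,0,8,0, 1,0,0,6,0, 1,0,0,0,0]'
```

```text
time: 7.0
tool_pos: [571.1, 9.1, 65.3]
tcp_rot: [3.142, -0.017, 3.132]
contact_force: [-0.4, 0.1, -1.0]
grip_width: 59.5
```

```bash
python3 -m jog '[1,-1,0,2,0, 1,0,0,2,0, 1,0,0,0,0]'
```

```text
time: 7.3
tool_pos: [572.4, 9.1, 61.1]
tcp_rot: [3.142, -0.016, 3.132]
contact_force: [-0.3, 0.7, -1.4]
grip_width: 59.3
```

```bash
python3 -m jog '[1,0,0,1,0, 1,0,0,0,0]'
```

```text
time: 7.5
tool_pos: [572.7, 9.0, 60.6]
tcp_rot: [-3.141, -0.015, 3.132]
contact_force: [0.2, 0.6, -0.9]
grip_width: 59.4
```

```bash
python3 -m jog '[1,0,0,1,0, 1,0,0,0,0]'; python3 -m jog '[1,0,0,1,0, 1,0,0,0,0]'
```

```text
time: 7.7
tool_pos: [572.8, 9.0, 60.4]
tcp_rot: [-3.141, -0.015, 3.132]
contact_force: [-1.2, 0.6, 1.0]
grip_width: 59.4
time: 7.9
tool_pos: [572.9, 9.0, 60.3]
tcp_rot: [-3.141, -0.014, 3.132]
contact_force: [-0.5, -0.0, 0.5]
grip_width: 59.6
```

Contact (force has gone positive). Release.

```bash
python3 -m jog '[0,0,0,0,0, 0,0,0,0,0, 0,0,0,0,0, 0,0,0,0,0]'; python3 -m jog '[0,0,0,-15,0, 0,0,0,-40,0, 0,0,0,-45,0, 0,0,0,-45,0, 0,0,0,0,0]'
python3 - <<'E'
from h import *
p,d,c=snap('wrist','w7'); s,_,_=snap('side','s7')
cv2.imwrite('pics/w7z.png',np.hstack([cv2.resize(p[100:400,180:460,::-1],(400,428)),cv2.resize(s[205:285,260:335,::-1],(400,428))]))
E
```

```text
time: 8.3
tool_pos: [573.3, 9.0, 60.0]
tcp_rot: [-3.141, -0.013, 3.132]
contact_force: [0.2, 1.2, -0.6]
grip_width: 86.6
time: 8.8
tool_pos: [574.8, 9.0, 207.9]
tcp_rot: [3.141, -0.018, 3.132]
contact_force: [0.8, -0.6, 0.1]
grip_width: 92.0
```

View pics/w7z.png

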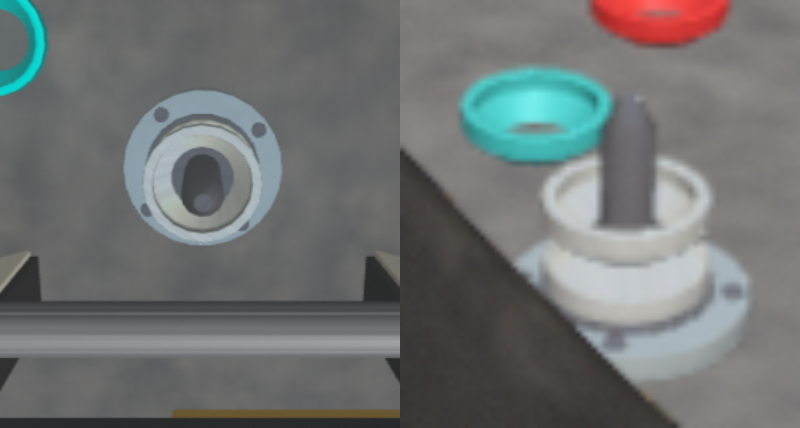

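```bash
python3 -m jog '[0,-22,40,0,0, 0,-22,40,10,0, 0,-22,40,10,0, 0,-22,40,10,0, 0,-22,40,10,0]';python3 -m jog '[0,-8,6,10,0, 0,0,0,0,0]'
python3 - <<'E'
from h import *
p,d,c=snap('wrist','w8'); print(get_obs()['tool_pos'])
E
```

```text
time: 9.4
tool_pos: [682.7, 207.6, 149.9]
tcp_rot: [-3.139, -0.039, 3.121]
contact_force: [0.7, -0.4, 0.3]
grip_width: 92.1
time: 9.6
tool_pos: [688.7, 219.5, 130.2]
tcp_rot: [-3.139, -0.049, 3.127]
contact_force: [-0.8, -0.3, -0.8]
grip_width: 92.0
[688.26462329 219.32185344 130.83550353]
```

View pics/w8.png

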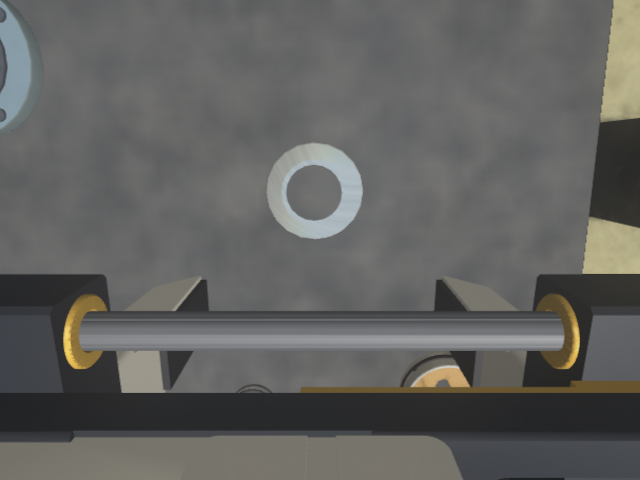

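Run:
```python
from h import *
D=np.load('pics/w8.npz')
ell(D,315,190,54,10,125);ell(D,315,190,54,10,145)
o=get_obs(); print(o['tool_pos'],o['tcp_rot'])
```

```text
(315, 190, 10) enc 651.8 214.5 59.2 lsq [651.7 214.7] d 58.2
(315, 190, 10) enc 652.0 214.8 58.7 lsq [651.8 214.8] d 57.6
[688.26462329 219.32185344 130.83550353] [-3.13889873 -0.0495222   3.12727455]
```

```bash
python3 -m jog '[0,16,-2,10,-0.8, 0,15,-2,20,0, 0,0,0,20,0, 0,0,0,5,0, 0,0,0,0,0]'
```

```text
time: 10.15
tool_pos: [651.0, 210.0, 75.9]
tcp_rot: [-3.138, -0.053, 3.137]
contact_force: [-0.0, -0.5, 0.9]
grip_width: 91.9
```

```bash
python3 -m jog '[0,-2,5,12,0, 0,-1,1,12,0, 0,0,0,12,0, 0,0,0,0,0]'
```

```text
time: 10.55
tool_pos: [653.9, 215.5, 39.3]
tcp_rot: [-3.139, -0.049, 3.135]
contact_force: [-1.0, -0.4, 0.8]
grip_width: 91.8
```

```bash
python3 -m jog '[0,1,0,6,0, 0,0.5,0,6,0, 0,0,0,0,0]'
```

```text
time: 10.85
tool_pos: [651.8, 215.6, 26.2]
tcp_rot: [-3.139, -0.049, 3.136]
contact_force: [-0.8, -0.7, 0.6]
grip_width: 91.5
```

```bash
python3 -m jog '[1,0,0,0,0, 1,0,0,0,0, 1,0,0,0,0, 1,0,0,0,0, 1,0,0,0,0]'; python3 -m jog '[1,0,0,-20,0, 1,0,0,-30,0, 1,0,0,-40,0, 1,0,0,-40,0, 1,0,0,0,0]'
python3 - <<'E'
from h import *
o=get_obs();print(o['tool_pos'],o['grip_width'],o['tcp_rot'])
p,d,c=snap('wrist','w9');
E
```

```text
time: 11.35
tool_pos: [652.5, 215.7, 27.3]
tcp_rot: [-3.139, -0.047, 3.136]
contact_force: [0.2, 0.0, -0.6]
grip_width: 59.0
time: 11.85
tool_pos: [657.6, 215.7, 159.0]
tcp_rot: [-3.138, -0.053, 3.136]
contact_force: [1.6, -0.4, -0.6]
grip_width: 59.2
[657.57781706 215.68128862 159.04113579] 59.213990332930116 [-3.13796574 -0.0529015   3.13569001]
```

View pics/w9.png

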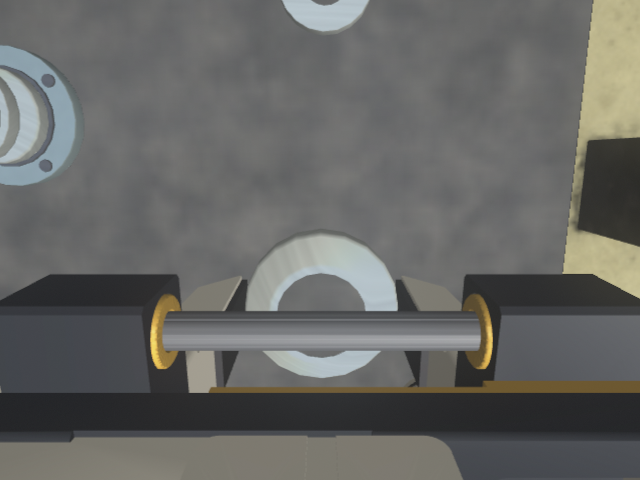

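```bash
python3 -m jog '[1,16,-40,0,0, 1,16,-40,0,0, 1,16,-40,0,0, 1,16,-40,0,0, 1,16,-40,0,0]';  python3 -m jog '[1,3,-7,0,0, 1,0,0,0,0]'
python3 - <<'E'
from h import *
o=get_obs();print(o['tool_pos'],o['grip_width'],o['tcp_rot'])
p,d,c=snap('wrist','w10');
E
```

```text
time: 12.4
tool_pos: [569.4, 15.3, 152.5]
tcp_rot: [-3.138, -0.069, -3.138]
contact_force: [0.9, 0.3, -0.8]
grip_width: 59.3
time: 12.6
tool_pos: [563.0, 3.7, 150.4]
tcp_rot: [-3.138, -0.075, 3.139]
contact_force: [-0.1, 1.4, -1.5]
grip_width: 59.2
[562.95620749   3.68153773 150.38048685] 59.15616259027296 [-3.13809859 -0.07492179  3.13884077]
```

View pics/w10.png

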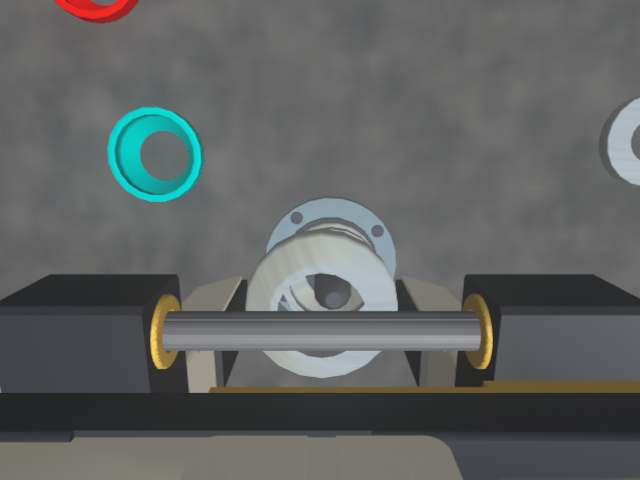

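Run:
```python
from h import *
D=np.load('pics/w10.npz')
print('rim',world(D,321,231,z=132.5),world(D,321,377,z=134.5),world(D,247,305,z=133.4),world(D,397.5,305,z=133.4))
print('foot',world(D,330,197.5,z=15),world(D,266.5,255,z=15),world(D,397,255,z=15),'nose',world(D,333.5,299,z=89))
```

```text
rim [531.48874316   2.75930974 132.5       ] [589.57287092   2.63001983 134.5       ] [560.18517752 -25.85028054 133.4       ] [560.25664809  32.16975051 133.4       ]
foot [527.89789344   8.24297244  15.        ] [566.10152841 -34.0750487   15.        ] [566.24385716  52.96087246  15.        ] nose [572.41916157   8.7118372   89.        ]
```

```bash
python3 -m jog '[1,-12,6,0,0, 1,0,0,0,0, 1,-1,0,15,0, 1,0,0,0,0]'
python3 - <<'E'
from h import *
o=get_obs();print(o['tool_pos'],o['grip_width'],o['tcp_rot'])
p,d,c=snap('wrist','w11'); cv2.imwrite('pics/w11z.png',cv2.resize(p[150:400,220:430,::-1],None,fx=2.3,fy=2.3))
E
```

```text
time: 13.05
tool_pos: [575.4, 15.1, 131.8]
tcp_rot: [-3.139, -0.078, -3.138]
contact_force: [-0.1, 0.7, -1.8]
grip_width: 59.4
[575.43573532  15.05919206 131.76027165] 59.421708527047926 [-3.13944531 -0.07778604 -3.13849292]
```

View pics/w11z.png

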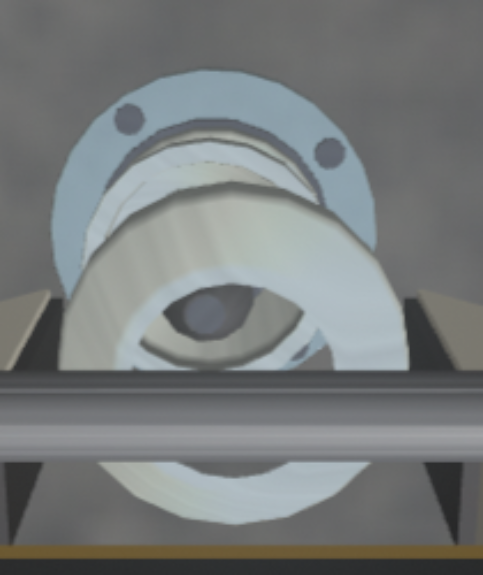

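```bash
python3 -m jog '[1,0,-5,0,0, 1,0,0,0,0, 1,0,0,0,0]'
```

```text
time: 13.4
tool_pos: [576.6, 10.6, 134.3]
tcp_rot: [-3.139, -0.074, -3.137]
contact_force: [-0.2, 0.9, -0.6]
grip_width: 59.2
```

```bash
python3 -m jog '[1,0,-1,8,0, 1,0,0,7,0, 1,0,0,0,0, 1,0,0,0,0]'
python3 - <<'E'
from h import *
o=get_obs();print(o['tool_pos'],o['grip_width'],o['tcp_rot'])
p,d,c=snap('wrist','w12'); cv2.imwrite('pics/w12z.png',cv2.resize(p[150:400,220:430,::-1],None,fx=2.3,fy=2.3))
E
```

```text
time: 13.8
tool_pos: [575.4, 9.2, 118.5]
tcp_rot: [-3.139, -0.074, -3.137]
contact_force: [0.1, -0.2, -1.5]
grip_width: 59.2
[575.43675795   9.16146947 118.4982877 ] 59.21027780801678 [-3.1389782  -0.07351615 -3.13723529]
```

View pics/w12z.png

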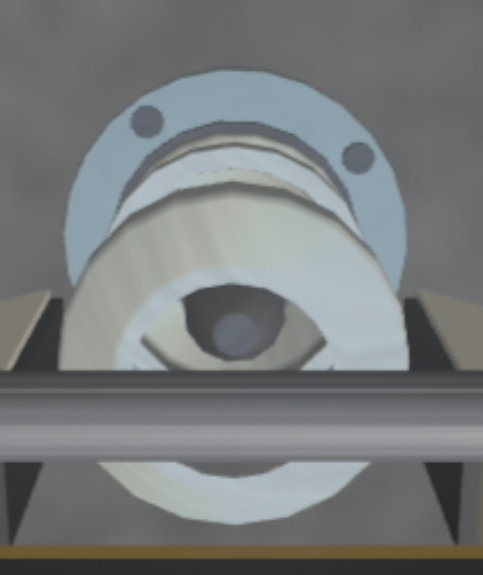

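Run:
```python
from h import *
D=np.load('pics/w12.npz')
print('rim',world(D,321,230,z=100.5),world(D,321,377.5,z=102.5))
print('foot',world(D,322,180.5,z=15),'nose',world(D,322,296,z=89))
```

```text
rim [543.63569477   8.02607176 100.5       ] [602.39121865   8.30938108 102.5       ]
foot [528.40891999   8.3191056   15.        ] nose [573.16119924   8.55362036  89.        ]
```

```bash
python3 -m jog '[1,-0.7,0,10,0, 1,-0.7,0,10,0, 1,0,0,0,0]'; python3 -m jog '[1,-0.5,0,7,0, 1,-0.3,0,5,0, 1,0,0,0,0]'
```

```text
time: 14.15
tool_pos: [575.3, 9.1, 96.8]
tcp_rot: [-3.139, -0.073, -3.137]
contact_force: [0.2, -0.1, -2.0]
grip_width: 59.1
time: 14.45
tool_pos: [575.1, 9.1, 83.1]
tcp_rot: [-3.139, -0.074, -3.137]
contact_force: [0.4, -0.7, -0.7]
grip_width: 59.3
```

```bash
python3 -m jog '[1,-0.1,0,2,0, 1,-0.1,0,1.5,0, 1,0,0,0,0]'; python3 -m jog '[1,-0.1,0,1,0, 1,0,0,0,0]'
```

```text
time: 14.75
tool_pos: [575.2, 9.1, 79.5]
tcp_rot: [-3.139, -0.074, -3.137]
contact_force: [-0.3, 0.7, -0.8]
grip_width: 59.2
time: 14.95
tool_pos: [575.4, 9.1, 78.8]
tcp_rot: [-3.139, -0.073, -3.137]
contact_force: [-0.0, 0.5, -1.4]
grip_width: 58.9
```

```bash
python3 -m jog '[1,0,0,1,0, 1,0,0,0,0]'; python3 -m jog '[1,0,0,1,0, 1,0,0,0,0]'; python3 -c "
from h import *
s,_,_=snap('side','s12'); cv2.imwrite('pics/s12z.png',cv2.resize(s[150:300,220:370,::-1],(500,500)))"
```

```text
time: 15.15
tool_pos: [575.6, 9.1, 78.0]
tcp_rot: [-3.139, -0.072, -3.137]
contact_force: [-0.0, -0.0, -0.1]
grip_width: 58.7
time: 15.35
tool_pos: [575.7, 9.1, 77.9]
tcp_rot: [-3.139, -0.072, -3.137]
contact_force: [-0.2, 0.3, -1.4]
grip_width: 59.3
```

View pics/s12z.png

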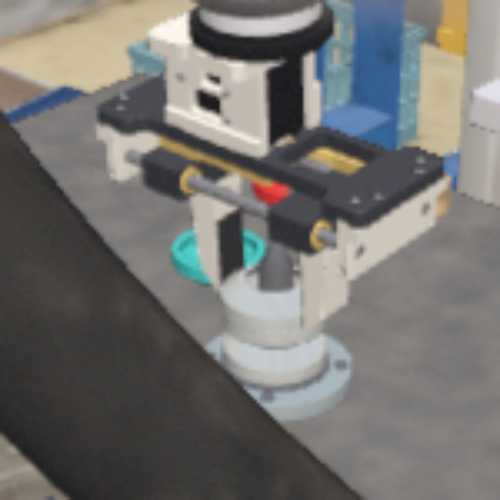

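```bash
python3 -m jog '[1,0,0,1.2,0, 1,0,0,0,0]'; python3 -m jog '[0,0,0,0,0, 0,0,0,0,0, 0,0,0,0,0, 0,0,0,0,0]'; python3 -m jog '[0,-0.7,0,-12,0, 0,3,0,-40,0, 0,3,0,-45,0, 0,3,0,-40,0, 0,0,0,0,0]'
python3 - <<'E'
from h import *
p,d,c=snap('wrist','w13'); s,_,_=snap('side','s13')
cv2.imwrite('pics/w13z.png',np.hstack([cv2.resize(p[100:400,180:460,::-1],(400,428)),cv2.resize(s[205:285,260:335,::-1],(400,428))]))
E
```

```text
time: 15.6
tool_pos: [575.8, 9.1, 77.9]
tcp_rot: [-3.139, -0.071, -3.137]
contact_force: [0.2, 0.1, 0.4]
grip_width: 59.3
time: 16.0
tool_pos: [576.0, 9.0, 77.4]
tcp_rot: [-3.139, -0.07, -3.137]
contact_force: [0.5, 0.2, 0.1]
grip_width: 86.6
time: 16.5
tool_pos: [577.4, 9.4, 221.3]
tcp_rot: [-3.139, -0.072, -3.137]
contact_force: [0.1, 0.2, 0.4]
grip_width: 91.3
```

View pics/w13z.png

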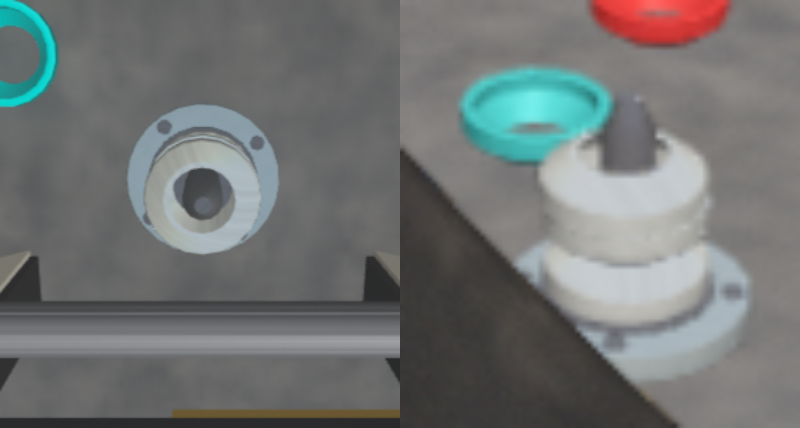

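```bash
python3 - <<'E'
from h import *
D=np.load('pics/w13.npz'); f=280/400
# rim extents in full image: front hidden/back row ; cols
print(world(D,180+145*f,100+200*f,z=61),world(D,180+261*f,100+200*f,z=61),world(D,322,100+253*300/428,z=61))
# top-face depth -> heights
d=D['d']; 
for u,v in((305,205),(340,205),(322,262),(322,208),(300,235),(346,235)): print(u,v,world(D,u,v,depth=float(np.median(d[v-1:v+2,u-1:u+2]))).round(1))
E
python3 - <<'E'
from plant import close_job,get_obs
o=get_obs(); print(o['time'],o['contact_force'],o['grip_width']); close_job()
E
```

```text
[575.53238938 -20.51132189  61.        ] [575.22315109  38.23741221  61.        ] [603.28581145   8.94358504  61.        ]
305 205 [549.9  -3.4  62.7]
340 205 [549.9  21.5  61.3]
322 262 [596.7   8.9  40.1]
322 208 [551.7   8.7  65.8]
300 235 [576.5  -8.6  33.6]
346 235 [570.3  25.7  68.6]
16.6 [-0.02381195 -0.63938775 -1.23070952] 91.82242579363461
the job is handed in; nothing more can be done
```

Both loose washers are on the arbor, and I handed the job in at 16.6 s. The wide-end-up washer went on first, then the narrow-end-up one on top, rim on rim, each kept the way up it lay. I did not touch the flat ring, the gear or the coloured look-alikes.

**Last checks:**
- **Stack:** the wrist and side pictures show it complete and level by eye. The gripper is open at about 92 mm and about 140 mm above the release height.
- **Centring:** the upper rim measured at about (573.5, 8.9) mm and the arbor at about (572.5, 9) mm, so the offset is about 1 mm.
- **Height:** both release heights (TCP 60.3 and 77.9 mm) match the expected seats.

**What disagreed:**
- **Depth readings:** single readings on the top washer were noisy. Several gave 61 to 69 mm, but two spots read 40 and 34 mm, most likely the edge or bore. I relied on the pictures and release heights instead.
- **Tool tilt:** the tool drifted to about 4° during the second placing, so that washer was lowered slightly tilted. It looked flat after release.

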